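Clamp the portafilter in the service stand

TASK

The portafilter lies ready in the service stand on the cafe counter. Swing the clamp arm over its handle, fully against the arm's stop, then turn the knurled thumbscrew clockwise until its nose seats on the handle, and stop once the resistance has clearly risen: snug enough to hold, but never cranked so hard that the plastic handle cracks. Let go, and leave the portafilter in place and the jug, mug and tamper undisturbed.

Things in the scene. Friction and masses are not known exactly. Their poses are not given: they have to be found in the camera images.
- stand: fixed steel base plate 200 x 220 x 10 mm with an aluminium saddle (50 mm long, cheeks up to 72 mm above the counter) under the portafilter's handle. Origin on the counter straight below the clamping point, the saddle's middle; x along the handle towards the bowl, y towards the clamp post, z up. The plate reaches x -55 to 145 mm, y -55 to 165 mm.
- clamp: fixed steel post, 32 mm diameter, 130 mm to the +y side of the clamping point; axes as the stand's. Origin on the post's axis, on top of the plate (10 mm above the counter). It carries the arm, the thumbscrew and its rubber-faced nose. Post and arm are 111 mm high above the counter; only the thumbscrew is higher.
- clamp_arm (a joint): angle (rad) of the dark steel swing arm about the post. At 0 it points to -x of the clamp; grows anticlockwise seen from above, to the stop at 1.571, where it points to -y and the screw is over the handle. Bar 22 mm wide, 95 to 111 mm above the counter, free space below down to the plate except at the saddle. Swings stiffly (0.25 N m, 3.5 N at its middle) and stays where left.
- clamp_arm_mid (a point): point on the arm's top face (111 mm above the counter), on its centre line, 70 mm from the post's axis; a good place to push the arm's side. From 20 to 110 mm from the post's axis the bar's sides are free.
- thumbscrew (a joint): angle (rad), 0 at the start; grows clockwise seen from above and lowers the nose 3 mm per rad, up to 6 rad. Free turning takes about 0.19 N m. The nose starts 2 to 10 mm above the handle, unmeasured, so it touches between 0.67 and 3.33 rad. From there the clamping force rises by about 50 N per rad, and the torque by 0.003 N m for each N. At rest, friction hides part of it. It stays put when let go.
- thumbscrew_grip (a point): point on the thumbscrew's axis at the height to grip it, 137 mm above the counter; moves with the arm, 130 mm from the post's axis. The steel head is a knurled cylinder 31 mm in diameter (33 over the knurls), 119 to 149 mm above the counter; under it a 15 mm neck 8 mm high, then the arm.
- portafilter: loose portafilter, 0.5 kg, level in the stand: black plastic handle 135 x 26 x 22 mm, steel bowl 68 mm across whose centre is 105 mm to +x. Origin under the handle, 50 mm above the counter, within 5 mm of the clamping point; x towards the bowl. Handle top 72 mm above the counter. A snug clamp presses on it with 20 to 60 N (0.06 to 0.18 N m over free turning); above 70 N the handle cracks.
- jug: loose steel jug with a side handle, 76 mm diameter, 95 mm high; bystander; origin at the centre of its underside
- mug: loose grey-green mug, 80 mm diameter, 85 mm high; bystander; origin at the centre of its underside
- tamper: loose steel tamper, foot 58 mm diameter, 80 mm high; bystander; origin at the centre of its underside
Mind the look-alikes: they are no part of the job. What is shaped like the portafilter but blue or turquoise is not meant.

How it is judged:
By the outcome, as a careful person would: the job done as asked, in the order asked, and still so for the second after the job is handed in, with the robot touching nothing.
It also fails if it takes over 72 s, if anything falls off the work surface, if the arm or the gripper's body presses on something with over 40 N, if the wrist force passes 120 N, or if a joint passes its speed limit or range.

ROBOT

A 6-joint arm with a two-finger parallel gripper is mounted at the origin on the work surface. World frame = base frame: x ahead of the robot, y to its left, z up, the work surface at z = 0. Lengths are in m, angles in degrees, forces in N, time in s.
With the tool pointing down it reaches from about 0.4 to 0.825 m from the base axis. Payload 7 kg.
Tool frame: the origin (TCP) lies at the very end of the fingers, on their centre line; the grasp point (between the pads) lies tcp_to_grasp behind it (tcp_to_grasp is the distance from the TCP to the grasp point, in m); x points along the fingers, y is the direction in which the jaws open and shut, and the axes are right-handed (so a half turn about x gives the same grasp; the last joint's range is limited). The gripper opens to 88 mm and grips with 3 to 60 N. Pads are 19 mm wide; open, the fingers measure 130 mm over their backs; the gripper's body (78 mm by 193 mm) begins 47 mm behind the grasp point.
Start: joints at [79.761, 20.546, 0.682, 0, -70.136, -16.507], TCP at [0.304, 0.603, 0.227] pointing down, gripper open.
Joint ranges: [-176.03, 176.03], [-82.01, 121.73], [-58.28, 71.71], [-173.87, 95.51], [-174.79, -0.11], [-173.66, 173.66]. Speed limits (degrees/s): [136.94, 136.94, 172.46, 180, 180, 180].

INTERFACE

Orientations are given as [roll, pitch, yaw] about the fixed x, y, z axes, in that order (R = Rz(yaw) Ry(pitch) Rx(roll)).
In Python, from plant import * gives the robot as it stands. The module is installed in compiled form; this text tells all that it offers.
- The arm moves only by the shell command python3 -m pendant 'ROWS'. ROWS is JSON, a list of rows, each an object with "claw": the finger opening in mm, from 0 to 87.6; "linear": the shift along the tool's x, y, z in mm, a list of three; "twist": the turn about the tool's x in rad. In form: [{"claw": claw, "linear": [tx, ty, tz], "twist": twist}, ...]. A call has exactly 10 rows; each row shifts and turns the commanded pose from where the row before left it, along the tool's axes as they then stand; what a row does not reach is not made up. A row lasts 1/12 s, in which the tool goes at most 41.7 mm and 7.16 degrees, less where a joint would pass 70% of its speed; a pose out of reach is approached as far as the arm can. A call with a gripper value outside its range is refused whole. The fingers move at their own pace and stop on an object; the grip force is fixed at half the most. Time passes only in rows, so rows that do not move let the fingers close, or fill a call up. It gives the time, the measured TCP pose, the force and the opening at its end, in the units of the state.
- get_obs(): the state, without advancing time (a new reading comes with each control period).
- snapshot(name): name is "scene" or "side" or "wrist"; returns (picture, depth): 384x512x3 uint8, red, green, blue; 384x512 float32, m along the optical axis (not along the pixel's ray), 0 where there is no reading.
- camera_params(name): a dict with "fx", "fy", "cx", "cy" (pixels), "k1" (the pictures are not rectified: a ray, as slopes to the right and down, at radius r is drawn at 1 + k1 r^2 times it, then the intrinsics apply), "rvec" (rotation vector, rad) and "tvec" (3), from world to camera coordinates, as OpenCV has them. Camera axes: x right, y down, z forward; pixel columns grow to the right and rows downward; lengths in m; the calibration is good to about 2 mm. A picture is of the moment at which its call begins: read the wrist's pose just before it. camera_params takes no time and is no camera call; for the wrist camera it gives the pose at the moment of the call.
- close_job(): hands the job in, once; it reports no verdict.
Trained networks look in the newest picture that a camera, given by its name, has taken for a name from the list of things; names that differ only in an ending like _2 or _b are one class to them, and where a whole thing is asked for, a point or a joint stands for the part that bears it (a point fixed in the world has none). Each returns a list of dicts, best first, with "confidence" (0 to 1); they miss things now and then, are a little off and sometimes report something else, mostly with a low value. They report only what shows in the picture. A call takes as long as a camera call. They do not tell look-alikes from the thing itself.
- boxes_of(camera, target): "xy" ([column, row] in pixels, amid what is visible of it).
The state is a dict: "clock": time; "joint_pos": joint angles; "qvel": joint speeds; "tau": joint torques, N m; "tool_pos": TCP position; "orientation": TCP orientation; "force": force on the tool from outside, world axes, zero at the start; "moment": the same for the moment, N m; "opening": finger opening in m.
Only numpy, scipy, OpenCV 4.12 (cv2) and the standard library are available. Lean on these libraries where they do the work, as an engineer would, in place of code of your own. Each camera call takes 0.05 s, during which the arm holds its last target. There are 200 camera calls.

## Working session

There is one attempt and no reset: what is moved stays moved. The work goes in short steps, Python scripts to look and compute and a shell command to move; the robot and the scene stay as the last step left them, time stands still between calls to the robot, and variables do not carry over. Pictures are saved under pics/ and viewed, about 8 in all and at most 12, crops included, and the job is handed in when it is done.

```bash
mkdir -p pics; cat > h.py <<'E'
from plant import *
import numpy as np, cv2
def cam(n):
    p=camera_params(n); R=cv2.Rodrigues(np.array(p['rvec'],float))[0]; return p,R,np.array(p['tvec'],float).ravel()
def ray(c,uv):
    p,R,t=c; K=np.array([[p['fx'],0,p['cx']],[0,p['fy'],p['cy']],[0,0,1.]])
    d=cv2.undistortPoints(np.array([[uv]],float),K,np.array([p['k1'],0,0,0.]))[0,0]
    return -R.T@t, R.T@np.array([d[0],d[1],1])
def at_z(c,uv,z):
    o,d=ray(c,uv); return o+d*(z-o[2])/d[2]
def at_d(c,uv,D):
    o,d=ray(c,uv); return o+d*D
def proj(c,P):
    p,R,t=c; q=R@np.array(P)+t; a,b=q[:2]/q[2]; s=1+p['k1']*(a*a+b*b); return np.array([p['fx']*a*s+p['cx'],p['fy']*b*s+p['cy']])
def shot(n,name):
    c=cam(n); im,d=snapshot(n); cv2.imwrite(f'pics/{name}.png',im[...,::-1]); np.save(f'pics/{name}.npy',d); return c,im,d
E
python3 - <<'E'
from h import *
print(get_obs())
for n in('scene','side','wrist'):
    c,im,d=shot(n,n+'0'); print(n,-c[1].T@c[2])
    for t in('thumbscrew_grip','thumbscrew','clamp','clamp_arm','portafilter','stand'):
        for b in boxes_of(n,t)[:3]:
            u,v=b['xy']; D=d[int(v),int(u)]; print(t,round(b['confidence'],2),np.round(b['xy']),np.round(at_d(c,b['xy'],D),3) if D>0 else 0)
a=np.hstack([cv2.imread(f'pics/{n}0.png') for n in('scene','side')])
cv2.imwrite('pics/a.png',cv2.resize(a,(800,300)))
E
```

```text
{'clock': 0.0, 'joint_pos': array([ 7.97614179e+01,  2.05898529e+01,  6.34845999e-01, -2.17500456e-02,
       -7.01364400e+01, -1.65072271e+01]), 'qvel': array([-0.08927499, -0.01445064, -0.02964546, -0.09740013,  0.00538834,
       -0.04858236]), 'tau': array([-1.87743390e-03, -5.82716596e+01,  2.93065274e+01,  6.99745461e+00,
        6.86368949e-03, -1.67727899e-04]), 'tool_pos': array([0.30356328, 0.60233985, 0.22564357]), 'orientation': array([  93.90538098,   89.90629435, -112.84783483]), 'force': array([ 0.05709394,  0.10600399, -0.25440503]), 'moment': array([ 0.03640808,  0.00798201, -0.01059381]), 'opening': 0.08791290173784004}
scene [ 1.17901428 -0.08515597  0.86986826]
thumbscrew_grip 0.96 [232. 158.] [ 0.494 -0.06   0.11 ]
thumbscrew 0.5 [224. 133.] [ 0.457 -0.073  0.148]
clamp 0.95 [241. 177.] [ 0.547 -0.044  0.109]
clamp_arm 0.81 [234. 158.] [ 0.495 -0.057  0.111]
portafilter 0.8 [219. 119.] [ 0.262 -0.081  0.004]
portafilter 0.55 [190. 234.] [ 0.652 -0.154  0.071]
stand 0.57 [223. 242.] [ 0.637 -0.09   0.009]
side [ 0.50518051 -0.7206455   0.9004687 ]
thumbscrew_grip 0.83 [230. 203.] [ 0.481  0.049 -0.001]
thumbscrew 0.59 [229. 207.] [ 0.48  -0.061  0.113]
thumbscrew 0.52 [209. 206.] [ 0.439 -0.086  0.149]
clamp 0.62 [256. 203.] [ 0.543 -0.048  0.108]
clamp_arm 0.75 [230. 204.] [ 0.483 -0.052  0.112]
portafilter 0.8 [161. 243.] [ 0.318 -0.087  0.025]
portafilter 0.78 [189. 155.] [0.372 0.212 0.021]
portafilter 0.77 [297. 249.] [ 0.626 -0.156  0.072]
stand 0.77 [288. 255.] [ 0.605 -0.169  0.069]
wrist [0.36846789 0.56984993 0.3848725 ]
```

View pics/scene0.png

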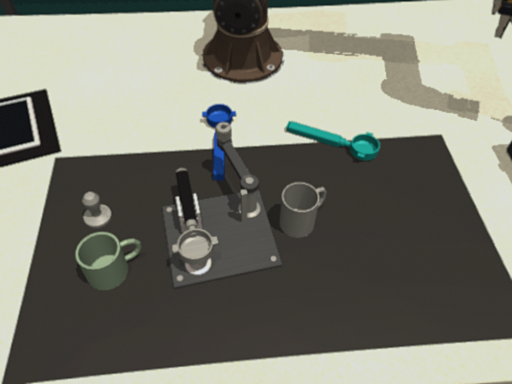

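View pics/side0.png

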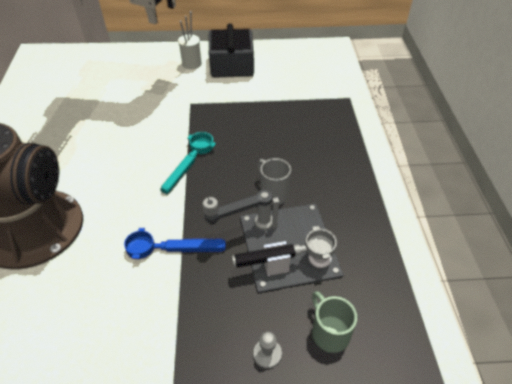

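The two views show the stand with the black portafilter. The clamp post is at scene (250,183) and side (264,198). The screw head is at scene (224,131) and side (210,204), with the arm swung towards the robot. The jug is to +y, the mug and tamper to -y.

```bash
python3 - <<'E'
from h import *
cs,cd=cam('scene'),cam('side')
ds,dd=np.load('pics/scene0.npy'),np.load('pics/side0.npy')
def tri(a,b):
    o1,d1=ray(cs,a);o2,d2=ray(cd,b)
    s=np.linalg.lstsq(np.stack([d1,-d2],1),o2-o1,rcond=None)[0]
    p,q=o1+s[0]*d1,o2+s[1]*d2; return np.round((p+q)/2,3),round(np.linalg.norm(p-q),4)
for n,a,b,z in [('post',(250,183),(264,198),.111),('screw',(223.5,128.5),(209.5,202),.149),('hend',(181,172),(236,257),.072),('bowl',(194,244),(321,243),.07)]:
    print(n,tri(a,b),at_z(cs,a,z).round(3),at_z(cd,b,z).round(3))
# point cloud by height
def cloud(c,d):
    v,u=np.nonzero(d>0); p,R,t=c
    K=np.array([[p['fx'],0,p['cx']],[0,p['fy'],p['cy']],[0,0,1.]])
    x=cv2.undistortPoints(np.stack([u,v],1)[:,None].astype(float),K,np.array([p['k1'],0,0,0.]))[:,0]
    P=np.c_[x,np.ones(len(x))]*d[v,u][:,None]
    return (P-t)@R
for c,d in((cs,ds),(cd,dd)):
    P=cloud(c,d)
    P=P[(P[:,0]>.35)&(P[:,0]<.8)&(abs(P[:,1]+.08)<.2)]
    s=P[(P[:,2]>.14)&(P[:,2]<.156)]; print('z.149',len(s),s.mean(0).round(3),s.min(0).round(3),s.max(0).round(3))
    a=P[(P[:,2]>.104)&(P[:,2]<.116)&(P[:,1]>-.13)&(P[:,1]<.0)]; m=a[:,:2].mean(0);w=np.linalg.svd(a[:,:2]-m)[2][0] if len(a)<5000 else 0
    print('arm',len(a),m.round(3),w,(((a[:,:2]-m)@w).min(),((a[:,:2]-m)@w).max()),np.degrees(np.arctan2(w[1],w[0])))
    g=P[(P[:,2]>.005)&(P[:,2]<.015)]
    r=cv2.minAreaRect(g[(g[:,0]>.5)][:,:2].astype(np.float32)); print('plate',r)
    h=P[(P[:,2]>.066)&(P[:,2]<.078)&(P[:,0]<.62)&(P[:,1]<-.1)&(P[:,1]>-.2)]
    m=h[:,:2].mean(0);w=np.linalg.svd(h[:,:2]-m)[2][0];print('handle',len(h),m.round(3),w)
E
```

```text
post (array([ 0.562, -0.029,  0.103]), np.float64(0.0029)) [ 0.567 -0.028  0.111] [ 0.562 -0.037  0.111]
screw (array([ 0.441, -0.073,  0.146]), np.float64(0.0027)) [ 0.445 -0.074  0.149] [ 0.44  -0.074  0.149]
hend (array([ 0.492, -0.17 ,  0.073]), np.float64(0.002)) [ 0.492 -0.171  0.072] [ 0.492 -0.169  0.072]
bowl (array([ 0.68 , -0.146,  0.076]), np.float64(0.0023)) [ 0.676 -0.146  0.07 ] [ 0.682 -0.143  0.07 ]
z.149 164 [ 0.444 -0.074  0.148] [ 0.424 -0.09   0.14 ] [ 0.457 -0.058  0.155]
arm 730 [ 0.523 -0.047] [0.94526899 0.32629211] (np.float64(-0.0915478162095845), np.float64(0.06919384466126736)) 19.04387569351491
plate ((0.6478382349014282, -0.08130200207233429), (0.2969757616519928, 0.39562690258026123), 0.33033955097198486)
handle 775 [ 0.559 -0.161] [0.98967599 0.14332285]
z.149 160 [ 0.441 -0.079  0.148] [ 0.426 -0.093  0.14 ] [ 0.456 -0.06   0.154]
arm 642 [ 0.514 -0.053] [-0.94038994 -0.34009818] (np.float64(-0.0785126134333508), np.float64(0.09367818377157909)) -160.1171444468563
plate ((0.6473599672317505, -0.08447173237800598), (0.283652126789093, 0.4035587012767792), 3.3580257892608643)
handle 814 [ 0.556 -0.164] [-0.988551  -0.1508871]
```

```bash
cat >> h.py <<'E'
from scipy.spatial.transform import Rotation as Ro
def pose():
    o=get_obs(); return np.array(o['tool_pos']),Ro.from_euler('xyz',o['orientation'],degrees=True).as_matrix(),o
def to(P,jaw=None):
    p,R,o=pose(); dx=R.T@(np.array(P)-p)*1000
    print('tcp',p.round(4),'jaw y',R[:,1].round(3),'yaw',np.degrees(np.arctan2(R[1,1],R[0,1])).round(1),'j6',o['joint_pos'][5].round(1),'need mm (before twist)',dx.round(1))
    if jaw is not None:
        a=np.arctan2(R[1,1],R[0,1])-np.radians(jaw); a=(a+np.pi/2)%np.pi-np.pi/2; print('twist rad (mod pi)',a.round(3))
    return dx
E
python3 - <<'E'
from h import *
print([x for x in dir() if not x.startswith('_')]); 
try: print(tcp_to_grasp)
except Exception as e: print(e)
to([.501,-.055,.227],-70.3); p,R,o=pose(); print(R.round(3))
E
```

```text
['PlanningError', 'Ro', 'at_d', 'at_z', 'boxes_of', 'cam', 'camera_params', 'close_job', 'cv2', 'get_obs', 'np', 'pose', 'proj', 'ray', 'shot', 'snapshot', 'tcp_to_grasp', 'to']
0.0188
tcp [0.3038 0.6028 0.2266] jaw y [-0.45  -0.893  0.   ] yaw -116.7 j6 -16.5 need mm (before twist) [-4.000e-01  4.986e+02 -4.721e+02]
twist rad (mod pi) -0.811
[[-0.    -0.45  -0.893]
 [-0.    -0.893  0.45 ]
 [-1.     0.     0.   ]]
```

```bash
python3 -m pendant '[{"claw":87,"linear":[0,20,-19],"twist":0},{"claw":87,"linear":[0,28,-26],"twist":0},{"claw":87,"linear":[0,28,-26],"twist":0},{"claw":87,"linear":[0,28,-26],"twist":0},{"claw":87,"linear":[0,28,-26],"twist":0},{"claw":87,"linear":[0,28,-26],"twist":0},{"claw":87,"linear":[0,28,-26],"twist":0},{"claw":87,"linear":[0,28,-26],"twist":0},{"claw":87,"linear":[0,28,-26],"twist":0},{"claw":87,"linear":[0,28,-26],"twist":0}]'
python3 -m pendant '[{"claw":87,"linear":[0,28,-26],"twist":0},{"claw":87,"linear":[0,28,-26],"twist":0},{"claw":87,"linear":[0,28,-26],"twist":0},{"claw":87,"linear":[0,28,-26],"twist":0},{"claw":87,"linear":[0,28,-26],"twist":0},{"claw":87,"linear":[0,20,-19],"twist":0},{"claw":87,"linear":[0,10,-10],"twist":0},{"claw":87,"linear":[0,0,0],"twist":0},{"claw":87,"linear":[0,0,0],"twist":0},{"claw":87,"linear":[0,0,0],"twist":0}]'
python3 - <<'E'
from h import *
to([.501,-.055,.227],-70.3); print(pose()[2]['joint_pos'])
c,im,d=shot('wrist','w1')
for n,P in(('post',[.562,-.033,.111]),('screw',[.442,-.076,.149]),('clamp pt',[.581,-.162,.072])): print(n,proj(c,P).round())
E
```

```text
clock: 1.88
tool_pos: [0.4074, 0.2442, 0.2269]
orientation: [-102.4, 90.0, 50.9]
force: [0.5, -0.1, 0.7]
opening: 0.0873
clock: 2.72
tool_pos: [0.4727, 0.0229, 0.2266]
orientation: [-104.1, 90.0, 49.1]
force: [-0.4, 0.8, 0.5]
opening: 0.0872
tcp [0.4727 0.0229 0.2266] jaw y [-0.45  -0.893 -0.   ] yaw -116.8 j6 36.6 need mm (before twist) [ -0.4  56.8 -60.3]
twist rad (mod pi) -0.811
[ 2.66741902e+01  1.16777558e+00 -2.37847353e+01 -6.50946329e-03
 -6.50332251e+01  3.65642061e+01]
post [271.  54.]
screw [401. 178.]
clamp pt [400. -35.]
```

View pics/w1.png

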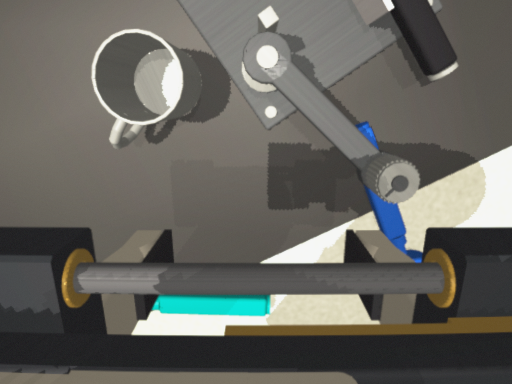

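The wrist view shows the post top at (268,57) and the screw top at (400,183). Both are within 5 px of the prediction, so the positions are good. The portafilter handle is top right and the jug top left.

```bash
python3 - <<'E'
from h import *
c=cam('wrist'); d=np.load('pics/w1.npy')
for uv,z in(((268,57),.111),((400,183),.149),((330,117),.111)): print(at_z(c,uv,z).round(4),at_d(c,uv,d[uv[1],uv[0]]).round(4))
post=at_z(c,(268,57),.111); s=at_z(c,(400,183),.149); v=(s-post)[:2]; print(np.hypot(*v),np.degrees(np.arctan2(v[1],v[0])))
E
```

```text
[ 0.5611 -0.0293  0.111 ] [ 0.5609 -0.0292  0.1129]
[ 0.439  -0.0741  0.149 ] [ 0.44   -0.0734  0.1514]
[ 0.499  -0.0534  0.111 ] [ 0.4988 -0.0536  0.1094]
0.1300339579560178 -159.85070054687574
```

```bash
python3 -m pendant '[{"claw":87,"linear":[0,20,-20],"twist":0},{"claw":87,"linear":[0,24,-27],"twist":0},{"claw":87,"linear":[0,13,-13],"twist":0},{"claw":87,"linear":[0,0,0],"twist":0.11},{"claw":87,"linear":[0,0,0],"twist":0.12},{"claw":87,"linear":[0,0,0],"twist":0.12},{"claw":87,"linear":[0,0,0],"twist":0.12},{"claw":87,"linear":[0,0,0],"twist":0.12},{"claw":87,"linear":[0,0,0],"twist":0.12},{"claw":87,"linear":[0,0,0],"twist":0.12}]'
python3 -m pendant '[{"claw":87,"linear":[0,0,0],"twist":0.12},{"claw":87,"linear":[0,0,0],"twist":0.12},{"claw":87,"linear":[0,0,0],"twist":0.12},{"claw":87,"linear":[0,0,0],"twist":0.12},{"claw":87,"linear":[0,0,0],"twist":0.12},{"claw":87,"linear":[0,0,0],"twist":0.12},{"claw":87,"linear":[0,0,0],"twist":0.12},{"claw":87,"linear":[0,0,0],"twist":0.12},{"claw":87,"linear":[0,0,0],"twist":0.12},{"claw":87,"linear":[0,0,0],"twist":0.12}]'
python3 -m pendant '[{"claw":70,"linear":[0,0,0],"twist":0.12},{"claw":60,"linear":[0,0,0],"twist":0.12},{"claw":50,"linear":[0,0,0],"twist":0.06},{"claw":50,"linear":[0,0,0],"twist":0},{"claw":50,"linear":[0,0,0],"twist":0},{"claw":50,"linear":[0,0,0],"twist":0},{"claw":50,"linear":[0,0,0],"twist":0},{"claw":50,"linear":[0,0,0],"twist":0},{"claw":50,"linear":[0,0,0],"twist":0},{"claw":50,"linear":[0,0,0],"twist":0}]'
python3 - <<'E'
from h import *
to([.501,-.055,.227],-70.3); print(pose()[2]['joint_pos'])
E
```

```text
clock: 3.6
tool_pos: [0.5007, -0.0541, 0.2266]
orientation: [-68.3, 90.0, 37.1]
force: [-0.1, 0.0, -0.3]
opening: 0.0868
clock: 4.43
tool_pos: [0.5008, -0.054, 0.2267]
orientation: [-12.9, 90.0, 23.9]
force: [0.3, 0.1, 0.1]
opening: 0.0867
clock: 5.27
tool_pos: [0.5007, -0.0553, 0.2266]
orientation: [-73.9, 90.0, -54.2]
force: [-0.2, -0.5, 0.2]
opening: 0.0498
tcp [ 0.5007 -0.0553  0.2266] jaw y [-0.338  0.941 -0.   ] yaw 109.8 j6 -86.3 need mm (before twist) [-0.4  0.2  0.3]
twist rad (mod pi) 0.001
[ 1.60793611e+01  4.27273402e+00 -2.04801059e+01  2.59618345e-03
 -6.52463131e+01 -8.63027853e+01]
```

```bash
python3 -m pendant '[{"claw":50,"linear":[25,0,0],"twist":0},{"claw":50,"linear":[35,0,0],"twist":0},{"claw":50,"linear":[35,0,0],"twist":0},{"claw":50,"linear":[25,0,0],"twist":0},{"claw":30,"linear":[12,0,0],"twist":0},{"claw":30,"linear":[0,0,0],"twist":0},{"claw":30,"linear":[0,0,0],"twist":0},{"claw":30,"linear":[0,0,0],"twist":0},{"claw":30,"linear":[0,0,0],"twist":0},{"claw":30,"linear":[0,0,0],"twist":0}]'
python3 -m pendant '[{"claw":30,"linear":[0,-3,0],"twist":0},{"claw":30,"linear":[0,-3.3,0.2],"twist":-0.05},{"claw":30,"linear":[0,-6.5,0.33],"twist":-0.1},{"claw":30,"linear":[0,-6.5,0.33],"twist":-0.1},{"claw":30,"linear":[0,-6.5,0.33],"twist":-0.1},{"claw":30,"linear":[0,-6.5,0.33],"twist":-0.1},{"claw":30,"linear":[0,-6.5,0.33],"twist":-0.1},{"claw":30,"linear":[0,-6.5,0.33],"twist":-0.1},{"claw":30,"linear":[0,-6.5,0.33],"twist":-0.1},{"claw":30,"linear":[0,0,0],"twist":0}]'
python3 - <<'E'
from h import *
p,R,o=pose(); v=p[:2]-[.561,-.030]; print(p,np.hypot(*v),np.degrees(np.arctan2(v[1],v[0])),np.degrees(np.arctan2(R[1,1],R[0,1])),o['force'],o['moment'],o['opening'])
E
```

```text
clock: 6.1
tool_pos: [0.5015, -0.0551, 0.0958]
orientation: [-7.2, 89.9, 12.5]
force: [0.9, -0.2, 0.0]
opening: 0.0301
clock: 6.93
tool_pos: [0.5344, -0.0941, 0.095]
orientation: [-54.9, 89.9, 8.1]
force: [0.7, -0.8, 1.4]
opening: 0.0302
[ 0.53437866 -0.09413018  0.09502848] 0.06943612371973718 -112.54402909830368 152.99194447684516 [ 0.72306009 -0.79760839  1.41387509] [ 0.09016596 -0.15850199 -0.04574651] 0.030159512636361803
```

```bash
python3 -m pendant '[{"claw":30,"linear":[0,-6.5,1],"twist":-0.1},{"claw":30,"linear":[0,-6.5,1],"twist":-0.1},{"claw":30,"linear":[0,-6.5,1],"twist":-0.1},{"claw":30,"linear":[0,-6.5,1],"twist":-0.1},{"claw":30,"linear":[0,-5,0.5],"twist":-0.08},{"claw":30,"linear":[0,-2,0],"twist":-0.03},{"claw":30,"linear":[0,0,0],"twist":0},{"claw":30,"linear":[0,0,0],"twist":0},{"claw":30,"linear":[0,0,0],"twist":0},{"claw":30,"linear":[0,0,0],"twist":0}]'
python3 - <<'E'
from h import *
p,R,o=pose(); v=p[:2]-[.561,-.030]; print(p,np.hypot(*v),np.degrees(np.arctan2(v[1],v[0])),np.degrees(np.arctan2(R[1,1],R[0,1])),o['force'],o['moment'],o['opening'])
c,im,d=shot('wrist','w2')
E
```

```text
clock: 7.77
tool_pos: [0.5654, -0.0986, 0.0946]
orientation: [104.1, 90.0, -164.0]
force: [-2.5, -1.9, -0.2]
opening: 0.0297
[ 0.56542063 -0.09856466  0.09457428] 0.06870701677773441 -86.31102635508731 -178.16222034996017 [-2.50968461 -1.92320454 -0.15614916] [-0.77081317  1.01166653 -0.01706696] 0.02969604628235973
```

View pics/w2.png

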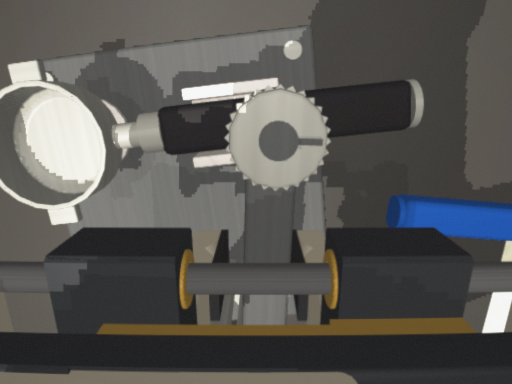

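The wrist view shows the screw head at (279,140), almost over the handle and saddle. The arm bar is between the fingers. I'll keep pushing gently to the stop.

```bash
cat > st.py <<'E'
from h import *
p,R,o=pose(); v=p[:2]-[.561,-.030]; print(p.round(4),'r',np.hypot(*v).round(4),'ang',np.degrees(np.arctan2(v[1],v[0])).round(2),'yaw',np.degrees(np.arctan2(R[1,1],R[0,1])).round(2),'F tool',(R.T@o['force']).round(2),'M tool',(R.T@o['moment']).round(3),'op',o['opening'].round(4),'j6',o['joint_pos'][5].round(1),o['clock'])
E
python3 - <<'E'
from h import *
c=cam('wrist'); s=at_z(c,(279,140),.149); v=(s-np.array([.561,-.030,0]))[:2]; print(s,np.hypot(*v),np.degrees(np.arctan2(v[1],v[0])))
h=[at_z(c,q,.072)[:2] for q in((413,103),(163,130))]; w=h[0]-h[1]; print(h,np.degrees(np.arctan2(-w[1],-w[0])))
E
for i in 1 2 3; do python3 -m pendant '[{"claw":30,"linear":[0,-0.5,0],"twist":-0.006},{"claw":30,"linear":[0,-0.5,0],"twist":-0.006},{"claw":30,"linear":[0,-0.5,0],"twist":-0.006},{"claw":30,"linear":[0,0,0],"twist":0},{"claw":30,"linear":[0,0,0],"twist":0},{"claw":30,"linear":[0,0,0],"twist":0},{"claw":30,"linear":[0,0,0],"twist":0},{"claw":30,"linear":[0,0,0],"twist":0},{"claw":30,"linear":[0,0,0],"twist":0},{"claw":30,"linear":[0,0,0],"twist":0}]' >/dev/null; python3 st.py; done
```

```text
[ 0.56067522 -0.15915013  0.149     ] 0.1291505405096464 -90.14408215484758
[array([ 0.48681204, -0.17166568]), array([ 0.61726909, -0.15329005])] 8.017693848151772Traceback (most recent call last):
  File "st.py", line 2, in <module>
    p,R,o=pose(); v=p[:2]-[.561,-.030]; print(p.round(4),'r',np.hypot(*v).round(4),'ang',np.degrees(np.arctan2(v[1],v[0])).round(2),'yaw',np.degrees(np.arctan2(R[1,1],R[0,1])).round(2),'F tool',(R.T@o['force']).round(2),'M tool',(R.T@o['moment']).round(3),'op',o['opening'].round(4),'j6',o['joint_pos'][5].round(1),o['clock'])
                                                                                                                                                                                                                                                                     ^^^^^^^^^^^^^^^^^^
AttributeError: 'float' object has no attribute 'round'
Traceback (most recent call last):
  File "st.py", line 2, in <module>
    p,R,o=pose(); v=p[:2]-[.561,-.030]; print(p.round(4),'r',np.hypot(*v).round(4),'ang',np.degrees(np.arctan2(v[1],v[0])).round(2)
[... 565 characters left out ...]
:
  File "st.py", line 2, in <module>
    p,R,o=pose(); v=p[:2]-[.561,-.030]; print(p.round(4),'r',np.hypot(*v).round(4),'ang',np.degrees(np.arctan2(v[1],v[0])).round(2),'yaw',np.degrees(np.arctan2(R[1,1],R[0,1])).round(2),'F tool',(R.T@o['force']).round(2),'M tool',(R.T@o['moment']).round(3),'op',o['opening'].round(4),'j6',o['joint_pos'][5].round(1),o['clock'])
                                                                                                                                                                                                                                                                     ^^^^^^^^^^^^^^^^^^
AttributeError: 'float' object has no attribute 'round'
```

```bash
sed -i "s/o\['opening'\].round(4)/round(o['opening'],4)/" st.py; python3 st.py
for i in 1 2 3 4; do python3 -m pendant '[{"claw":30,"linear":[0,-0.5,0],"twist":-0.006},{"claw":30,"linear":[0,-0.5,0],"twist":-0.006},{"claw":30,"linear":[0,-0.5,0],"twist":-0.006},{"claw":30,"linear":[0,0,0],"twist":0},{"claw":30,"linear":[0,0,0],"twist":0},{"claw":30,"linear":[0,0,0],"twist":0},{"claw":30,"linear":[0,0,0],"twist":0},{"claw":30,"linear":[0,0,0],"twist":0},{"claw":30,"linear":[0,0,0],"twist":0},{"claw":30,"linear":[0,0,0],"twist":0}]' >/dev/null; python3 st.py; done
```

```text
[ 0.5707 -0.098   0.0945] r 0.0687 ang -81.91 yaw -174.96 F tool [ 1.52  2.69 -1.37] M tool [0.001 0.533 0.918] op 0.0299 j6 -4.6 10.3167
[ 0.5722 -0.0979  0.0946] r 0.0688 ang -80.66 yaw -173.93 F tool [ 0.91  2.41 -1.61] M tool [-0.024  0.217  0.837] op 0.0303 j6 -3.5 11.15
[ 0.5737 -0.0977  0.0946] r 0.0689 ang -79.41 yaw -172.9 F tool [0.77 1.92 1.12] M tool [ 0.037 -0.131  0.795] op 0.0298 j6 -2.5 11.9833
[ 0.5752 -0.0975  0.0946] r 0.069 ang -78.13 yaw -171.86 F tool [0.78 3.56 1.51] M tool [ 0.049 -0.458  0.804] op 0.03 j6 -1.4 12.8167
[ 0.5755 -0.0973  0.0945] r 0.0688 ang -77.84 yaw -170.82 F tool [-2.54  5.39  2.39] M tool [ 0.07  -1.193  2.151] op 0.0302 j6 -0.4 13.65
```

```bash
python3 -m pendant '[{"claw":30,"linear":[0,-0.5,0],"twist":0},{"claw":30,"linear":[0,-0.5,0],"twist":0},{"claw":30,"linear":[0,-0.5,0],"twist":0},{"claw":30,"linear":[0,0,0],"twist":0},{"claw":30,"linear":[0,0,0],"twist":0},{"claw":30,"linear":[0,0,0],"twist":0},{"claw":30,"linear":[0,0,0],"twist":0},{"claw":30,"linear":[0,0,0],"twist":0},{"claw":30,"linear":[0,0,0],"twist":0},{"claw":30,"linear":[0,0,0],"twist":0}]' >/dev/null; python3 st.py
python3 - <<'E'
from h import *
c,im,d=shot('wrist','w3'); cv2.imwrite('pics/w3c.png',im[60:280,150:450,::-1])
E
```

```text
[ 0.5755 -0.0973  0.0944] r 0.0688 ang -77.8 yaw -170.84 F tool [-5.89 10.07  4.28] M tool [ 0.059 -1.468  3.788] op 0.03 j6 -0.4 14.4833
```

View pics/w3c.png

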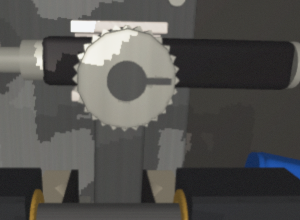

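The crop shows the head centred at (128,81), which is (278,141) in the full frame and squarely over the handle. The arm did not move while the force rose from 5 to 10 N, so it is at the stop. Next I'll back off, lift, and go to the screw.

```bash
python3 - <<'E'
from h import *
c=cam('wrist'); s=at_z(c,(278,141),.149); v=(s-np.array([.561,-.030,0]))[:2]; print(s,np.hypot(*v),np.degrees(np.arctan2(v[1],v[0])))
E
python3 -m pendant '[{"claw":30,"linear":[0,2,0],"twist":0},{"claw":30,"linear":[0,2,0],"twist":0},{"claw":50,"linear":[0,0,0],"twist":0},{"claw":60,"linear":[0,0,0],"twist":0},{"claw":60,"linear":[-10,0,0],"twist":0},{"claw":60,"linear":[-30,0,0],"twist":0},{"claw":60,"linear":[-35,0,0],"twist":0},{"claw":60,"linear":[-25,0,0],"twist":0},{"claw":60,"linear":[0,0,0],"twist":0},{"claw":60,"linear":[0,0,0],"twist":0}]'; python3 st.py; python3 -c "
from h import *
to([.580,-.159,.1945])"
```

```text
[ 0.57899858 -0.15763416  0.149     ] 0.12889696713300045 -81.97325051302757
clock: 15.37
tool_pos: [0.5756, -0.0977, 0.1974]
orientation: [-94.0, 89.7, 5.2]
force: [0.1, 0.9, -1.6]
opening: 0.0598
[ 0.5756 -0.0977  0.1974] r 0.0692 ang -77.85 yaw -170.82 F tool [ 1.57 -0.24  0.86] M tool [ 0.023 -0.07   0.002] op 0.0598 j6 -0.4 15.3667
tcp [ 0.5756 -0.0977  0.1974] jaw y [-0.987 -0.16  -0.005] yaw -170.8 j6 -0.4 need mm (before twist) [  2.9   5.4 -61.3]
```

```bash
python3 -m pendant '[{"claw":60,"linear":[0,2,-25],"twist":0},{"claw":60,"linear":[0,3,-36],"twist":0},{"claw":60,"linear":[0,0,0],"twist":-0.1},{"claw":60,"linear":[0,0,0],"twist":-0.12},{"claw":60,"linear":[0,0,0],"twist":-0.12},{"claw":60,"linear":[0,0,0],"twist":-0.12},{"claw":60,"linear":[0,0,0],"twist":-0.12},{"claw":60,"linear":[0,0,0],"twist":-0.12},{"claw":60,"linear":[0,0,0],"twist":-0.12},{"claw":60,"linear":[0,0,0],"twist":-0.12}]' >/dev/null;python3 -m pendant '[{"claw":60,"linear":[0,0,0],"twist":-0.12},{"claw":60,"linear":[0,0,0],"twist":-0.12},{"claw":60,"linear":[0,0,0],"twist":-0.12},{"claw":60,"linear":[0,0,0],"twist":-0.12},{"claw":60,"linear":[0,0,0],"twist":-0.12},{"claw":60,"linear":[0,0,0],"twist":-0.01},{"claw":60,"linear":[0,0,0],"twist":0},{"claw":60,"linear":[0,0,0],"twist":0},{"claw":60,"linear":[0,0,0],"twist":0},{"claw":60,"linear":[0,0,0],"twist":0}]' >/dev/null
python3 st.py; python3 - <<'E'
from h import *
to([.5797,-.1587,.1182],-81.8)
for n in('scene','side','wrist'):
    c,im,d=shot(n,n+'4'); print(n,proj(c,[.5795,-.1583,.149]))
    if n!='wrist':
        u,v=proj(c,[.5795,-.1583,.149]).astype(int); k=im[v-45:v+45,u-60:u+60,::-1]; cv2.imwrite(f'pics/{n}4c.png',cv2.resize(k,None,fx=3,fy=3))
cv2.imwrite('pics/j4.png',np.hstack([cv2.imread('pics/scene4c.png'),cv2.imread('pics/side4c.png')]))
E
```

```text
[ 0.5788 -0.1587  0.1945] r 0.13 ang -82.12 yaw -82.13 F tool [ 0.32 -0.27  0.27] M tool [0.044 0.011 0.097] op 0.0597 j6 94.6 17.0333
tcp [ 0.5788 -0.1587  0.1945] jaw y [ 0.137 -0.991  0.   ] yaw -82.1 j6 94.6 need mm (before twist) [76.3  0.1 -0.9]
twist rad (mod pi) -0.006
scene [183.34307641 180.07446087]
side [276.87264695 229.57870205]
wrist [258.17287794 215.07179207]
```

View pics/j4.png

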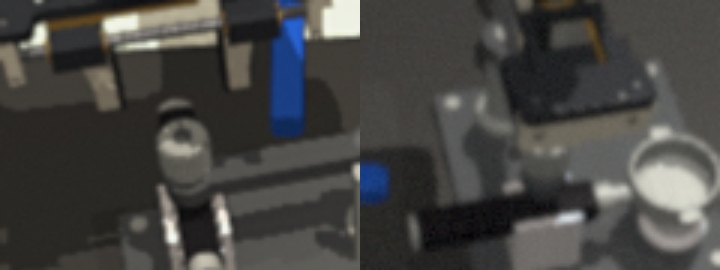

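View pics/wrist4.png

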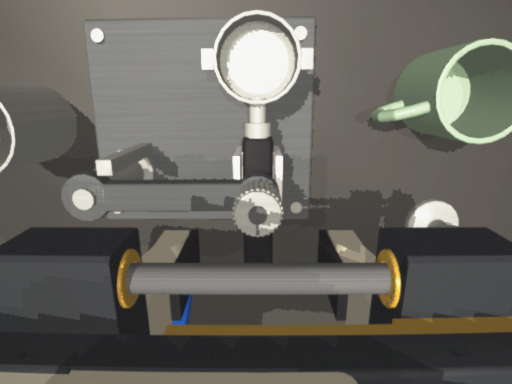

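The wrist view puts the head top at (258,213), where (258,215) was predicted. The fingers at (170,280) and (345,280) straddle it, and the arm is over the handle at a right angle. Now descend and grip.

```bash
python3 -m pendant '[{"claw":60,"linear":[15,0,-1.7],"twist":0},{"claw":60,"linear":[25,0,0],"twist":0},{"claw":60,"linear":[20,0,0],"twist":0},{"claw":60,"linear":[10,0,0],"twist":0},{"claw":60,"linear":[6,0,0],"twist":0},{"claw":60,"linear":[0,0,0],"twist":0},{"claw":60,"linear":[0,0,0],"twist":0},{"claw":60,"linear":[0,0,0],"twist":0},{"claw":60,"linear":[0,0,0],"twist":0},{"claw":60,"linear":[0,0,0],"twist":0}]' >/dev/null;python3 st.py;python3 -m pendant '[{"claw":45,"linear":[0,0,0],"twist":0},{"claw":38,"linear":[0,0,0],"twist":0},{"claw":15,"linear":[0,0,0],"twist":0},{"claw":15,"linear":[0,0,0],"twist":0},{"claw":15,"linear":[0,0,0],"twist":0},{"claw":15,"linear":[0,0,0],"twist":0},{"claw":15,"linear":[0,0,0],"twist":0},{"claw":15,"linear":[0,0,0],"twist":0},{"claw":15,"linear":[0,0,0],"twist":0},{"claw":15,"linear":[0,0,0],"twist":0}]' >/dev/null
python3 st.py
```

```text
[ 0.5811 -0.1585  0.1196] r 0.1301 ang -81.12 yaw -82.02 F tool [-0.36 -1.05 -0.07] M tool [ 0.007 -0.028  0.104] op 0.0599 j6 94.7 18.0167
[ 0.5805 -0.158   0.1186] r 0.1295 ang -81.34 yaw -82.02 F tool [-1.98 -5.93  0.29] M tool [ 0.019 -0.2   -1.965] op 0.0304 j6 94.7 18.85
```

```bash
python3 -m pendant '[{"claw":15,"linear":[0,-0.5,0],"twist":0},{"claw":15,"linear":[0,0,0],"twist":0.03},{"claw":15,"linear":[0,0,0],"twist":0.03},{"claw":15,"linear":[0,0,0],"twist":0.03},{"claw":15,"linear":[0,0,0],"twist":0.03},{"claw":15,"linear":[0,0,0],"twist":0.03},{"claw":15,"linear":[0,0,0],"twist":0.03},{"claw":15,"linear":[0,0,0],"twist":0.03},{"claw":15,"linear":[0,0,0],"twist":0.03},{"claw":15,"linear":[0,0,0],"twist":0.03}]' >/dev/null;python3 st.py
python3 -m pendant '[{"claw":15,"linear":[0,0,0],"twist":0.03},{"claw":15,"linear":[0,0,0],"twist":0.03},{"claw":15,"linear":[0,0,0],"twist":0.03},{"claw":15,"linear":[0,0,0],"twist":0.03},{"claw":15,"linear":[0,0,0],"twist":0.03},{"claw":15,"linear":[0,0,0],"twist":0.03},{"claw":15,"linear":[0,0,0],"twist":0.03},{"claw":15,"linear":[0,0,0],"twist":0.03},{"claw":15,"linear":[0,0,0],"twist":0.03},{"claw":15,"linear":[0,0,0],"twist":0.03}]' >/dev/null;python3 st.py
```

```text
[ 0.5804 -0.158   0.1186] r 0.1295 ang -81.36 yaw -97.56 F tool [-1.54 -2.22  1.81] M tool [-0.17  -0.47  -0.898] op 0.0302 j6 79.1 19.6833
[ 0.5804 -0.1581  0.1186] r 0.1296 ang -81.37 yaw -114.74 F tool [-1.45 -1.28  2.19] M tool [-0.228 -0.701 -0.613] op 0.0308 j6 61.9 20.5167
```

```bash
for i in 1 2 3; do python3 -m pendant '[{"claw":15,"linear":[0,0,0],"twist":0.022},{"claw":15,"linear":[0,0,0],"twist":0.022},{"claw":15,"linear":[0,0,0],"twist":0.022},{"claw":15,"linear":[0,0,0],"twist":0.022},{"claw":15,"linear":[0,0,0],"twist":0.022},{"claw":15,"linear":[0,0,0],"twist":0.022},{"claw":15,"linear":[0,0,0],"twist":0.022},{"claw":15,"linear":[0,0,0],"twist":0.022},{"claw":15,"linear":[0,0,0],"twist":0.022},{"claw":15,"linear":[0,0,0],"twist":0.022}]' >/dev/null;python3 st.py; done
```

```text
[ 0.5804 -0.1582  0.1186] r 0.1296 ang -81.39 yaw -127.41 F tool [-1.1   0.66  0.94] M tool [-0.151 -0.58   0.207] op 0.0302 j6 49.2 21.35
[ 0.5804 -0.1582  0.1186] r 0.1296 ang -81.41 yaw -140.02 F tool [-2.49  2.69  1.24] M tool [-0.212 -0.221  0.955] op 0.0304 j6 36.6 22.1833
[ 0.5803 -0.1581  0.1186] r 0.1296 ang -81.43 yaw -152.63 F tool [-2.85  3.98 -1.4 ] M tool [-0.221  0.391  1.664] op 0.0302 j6 24.0 23.0167
```

```bash
for i in 1 2 3; do python3 -m pendant '[{"claw":15,"linear":[0,0,0],"twist":0.02},{"claw":15,"linear":[0,0,0],"twist":0.02},{"claw":15,"linear":[0,0,0],"twist":0.02},{"claw":15,"linear":[0,0,0],"twist":0.02},{"claw":15,"linear":[0,0,0],"twist":0.02},{"claw":15,"linear":[0,0,0],"twist":0.02},{"claw":15,"linear":[0,0,0],"twist":0.02},{"claw":15,"linear":[0,0,0],"twist":0.02},{"claw":15,"linear":[0,0,0],"twist":0.02},{"claw":15,"linear":[0,0,0],"twist":0.02}]' >/dev/null;python3 st.py; done
```

```text
[ 0.5803 -0.1581  0.1186] r 0.1296 ang -81.44 yaw -164.07 F tool [-2.78  4.44 -1.68] M tool [-0.258  0.74   1.782] op 0.0306 j6 12.6 23.85
[ 0.5802 -0.1581  0.1186] r 0.1296 ang -81.46 yaw -175.53 F tool [-2.5   4.93 -2.63] M tool [-0.19   1.043  1.621] op 0.0306 j6 1.1 24.6833
[ 0.5802 -0.1581  0.1186] r 0.1296 ang -81.49 yaw 173.01 F tool [-3.21  3.68 -4.13] M tool [-0.201  1.309  1.417] op 0.0301 j6 -10.4 25.5167
```

```bash
for i in 1 2; do python3 -m pendant '[{"claw":15,"linear":[0,0,0],"twist":0.02},{"claw":15,"linear":[0,0,0],"twist":0.02},{"claw":15,"linear":[0,0,0],"twist":0.02},{"claw":15,"linear":[0,0,0],"twist":0.02},{"claw":15,"linear":[0,0,0],"twist":0.02},{"claw":15,"linear":[0,0,0],"twist":0.02},{"claw":15,"linear":[0,0,0],"twist":0.02},{"claw":15,"linear":[0,0,0],"twist":0.02},{"claw":15,"linear":[0,0,0],"twist":0.02},{"claw":15,"linear":[0,0,0],"twist":0.02}]' >/dev/null;python3 st.py; done
python3 - <<'E'
from h import *
a=[]
for n in('scene','side'):
    c,im,d=shot(n,n+'5'); u,v=proj(c,[.5795,-.1583,.149]).astype(int); k=im[v-45:v+45,u-60:u+60,::-1]; a.append(cv2.resize(k,None,fx=3,fy=3))
c,im,d=shot('wrist','wrist5'); a.append(im[180:315,190:330,::-1].repeat(2,0).repeat(2,1))
cv2.imwrite('pics/j5.png',np.hstack([a[1][:,:300],a[2]]))
E
```

```text
[ 0.5801 -0.1581  0.1186] r 0.1295 ang -81.51 yaw 161.55 F tool [-3.41  4.59 -4.96] M tool [-0.153  1.473  1.177] op 0.0302 j6 -21.8 26.35
[ 0.5801 -0.1581  0.1186] r 0.1295 ang -81.52 yaw 150.08 F tool [-3.76  2.99 -5.59] M tool [-0.175  1.734  0.876] op 0.03 j6 -33.3 27.1833
```

View pics/j5.png

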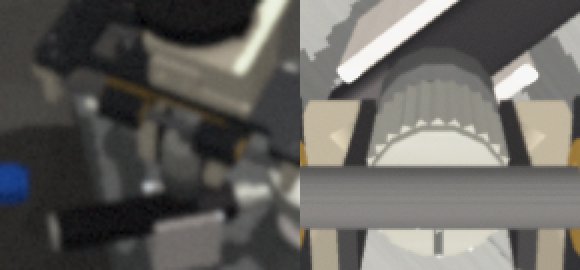

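The crop shows the head's slot mark at the bottom of the gripper view, as it was at the start of the grip. The head is therefore turning with the gripper without slipping. Torque is still about 0.19 N m, so the nose is not seated yet.

```bash
for i in 1 2 3; do python3 -m pendant '[{"claw":15,"linear":[0,0,0],"twist":0.02},{"claw":15,"linear":[0,0,0],"twist":0.02},{"claw":15,"linear":[0,0,0],"twist":0.02},{"claw":15,"linear":[0,0,0],"twist":0.02},{"claw":15,"linear":[0,0,0],"twist":0.02},{"claw":15,"linear":[0,0,0],"twist":0.02},{"claw":15,"linear":[0,0,0],"twist":0.02},{"claw":15,"linear":[0,0,0],"twist":0.02},{"claw":15,"linear":[0,0,0],"twist":0.02},{"claw":15,"linear":[0,0,0],"twist":0.02}]' >/dev/null;python3 st.py; done
```

```text
[ 0.58   -0.1581  0.1185] r 0.1295 ang -81.55 yaw 138.63 F tool [-4.42  1.35 -5.4 ] M tool [-0.21   1.756  0.651] op 0.0303 j6 -44.7 28.1667
[ 0.58   -0.158   0.1186] r 0.1294 ang -81.56 yaw 127.17 F tool [-4.26  0.24 -4.81] M tool [-0.209  1.882  0.305] op 0.0306 j6 -56.2 29.0
[ 0.58   -0.158   0.1185] r 0.1294 ang -81.56 yaw 115.71 F tool [-5.1  -0.51 -5.19] M tool [-0.169  1.918  0.071] op 0.0305 j6 -67.6 29.8333
```

```bash
for i in 1 2 3 4; do python3 -m pendant '[{"claw":15,"linear":[0,0,0],"twist":0.015},{"claw":15,"linear":[0,0,0],"twist":0.015},{"claw":15,"linear":[0,0,0],"twist":0.015},{"claw":15,"linear":[0,0,0],"twist":0.015},{"claw":15,"linear":[0,0,0],"twist":0.015},{"claw":15,"linear":[0,0,0],"twist":0.015},{"claw":15,"linear":[0,0,0],"twist":0.015},{"claw":15,"linear":[0,0,0],"twist":0.015},{"claw":15,"linear":[0,0,0],"twist":0.015},{"claw":15,"linear":[0,0,0],"twist":0.015}]' >/dev/null;python3 st.py; done
```

```text
[ 0.58   -0.1579  0.1185] r 0.1293 ang -81.55 yaw 107.13 F tool [-4.61 -0.4  -5.13] M tool [-0.242  1.818 -0.23 ] op 0.0303 j6 -76.2 30.6667
[ 0.58   -0.1579  0.1185] r 0.1293 ang -81.55 yaw 98.54 F tool [-3.87 -1.42 -5.19] M tool [-0.173  1.826 -0.448] op 0.0298 j6 -84.8 31.5
[ 0.58   -0.1579  0.1185] r 0.1293 ang -81.55 yaw 89.94 F tool [-4.17 -2.11 -5.23] M tool [-0.195  1.747 -0.622] op 0.03 j6 -93.4 32.3333
[ 0.58   -0.1578  0.1186] r 0.1292 ang -81.55 yaw 81.35 F tool [-4.24 -2.48 -4.48] M tool [-0.265  1.627 -0.757] op 0.0303 j6 -102.0 33.1667
```

```bash
for i in 1 2; do python3 -m pendant '[{"claw":15,"linear":[0,0,0],"twist":0.015},{"claw":15,"linear":[0,0,0],"twist":0.015},{"claw":15,"linear":[0,0,0],"twist":0.015},{"claw":15,"linear":[0,0,0],"twist":0.015},{"claw":15,"linear":[0,0,0],"twist":0.015},{"claw":15,"linear":[0,0,0],"twist":0.015},{"claw":15,"linear":[0,0,0],"twist":0.015},{"claw":15,"linear":[0,0,0],"twist":0.015},{"claw":15,"linear":[0,0,0],"twist":0.015},{"claw":15,"linear":[0,0,0],"twist":0.015}]' >/dev/null;python3 st.py; done
```

```text
[ 0.58   -0.1578  0.1186] r 0.1292 ang -81.55 yaw 72.76 F tool [-5.4  -2.29 -5.24] M tool [-0.197  1.635 -0.905] op 0.0304 j6 -110.6 34.0
[ 0.58   -0.1578  0.1187] r 0.1292 ang -81.54 yaw 64.17 F tool [-5.12 -2.86 -3.76] M tool [-0.238  1.497 -1.143] op 0.0308 j6 -119.2 34.8333
```

```bash
python3 -m pendant '[{"claw":15,"linear":[0,0,0],"twist":0.012},{"claw":15,"linear":[0,0,0],"twist":0.012},{"claw":15,"linear":[0,0,0],"twist":0.012},{"claw":15,"linear":[0,0,0],"twist":0.012},{"claw":15,"linear":[0,0,0],"twist":0.012},{"claw":15,"linear":[0,0,0],"twist":0.012},{"claw":15,"linear":[0,0,0],"twist":0.012},{"claw":15,"linear":[0,0,0],"twist":0.012},{"claw":15,"linear":[0,0,0],"twist":0.012},{"claw":15,"linear":[0,0,0],"twist":0.012}]' >/dev/null;python3 st.py
python3 - <<'E'
from h import *
c,im,d=shot('wrist','wrist6'); b=cv2.imread('pics/wrist5.png')
a=[]
for k in (b,im[...,::-1]): a.append(k[170:320,170:350].repeat(2,0).repeat(2,1))
cv2.imwrite('pics/j6.png',np.hstack(a))
E
python3 st.py
```

```text
[ 0.58   -0.1577  0.1187] r 0.1291 ang -81.52 yaw 57.31 F tool [-6.48 -2.9  -3.86] M tool [-0.265  1.371 -1.187] op 0.0305 j6 -126.1 35.6667
[ 0.58   -0.1577  0.1187] r 0.1291 ang -81.53 yaw 57.25 F tool [-4.34 -4.45 -4.61] M tool [-0.252  1.379 -1.256] op 0.0299 j6 -126.1 35.7167
```

View pics/j6.png

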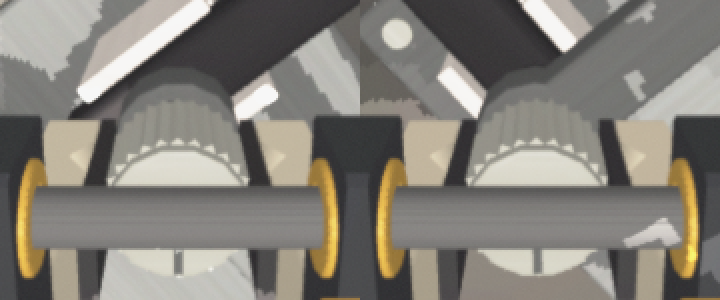

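```bash
for i in 1 2 3; do python3 -m pendant '[{"claw":15,"linear":[0,0,0],"twist":0.007},{"claw":15,"linear":[0,0,0],"twist":0.007},{"claw":15,"linear":[0,0,0],"twist":0.007},{"claw":15,"linear":[0,0,0],"twist":0.007},{"claw":15,"linear":[0,0,0],"twist":0.007},{"claw":15,"linear":[0,0,0],"twist":0.007},{"claw":15,"linear":[0,0,0],"twist":0.007},{"claw":15,"linear":[0,0,0],"twist":0.007},{"claw":15,"linear":[0,0,0],"twist":0.007},{"claw":15,"linear":[0,0,0],"twist":0.007}]' >/dev/null;python3 st.py; done
```

```text
[ 0.58   -0.1577  0.1187] r 0.1291 ang -81.52 yaw 53.31 F tool [-5.46 -5.22 -3.85] M tool [-0.27   1.369 -1.35 ] op 0.0306 j6 -130.1 36.55
[ 0.5801 -0.1577  0.1187] r 0.1291 ang -81.51 yaw 49.3 F tool [-6.62 -4.23 -4.89] M tool [-0.361  1.267 -1.446] op 0.0305 j6 -134.1 37.3833
[ 0.5801 -0.1577  0.1187] r 0.1291 ang -81.51 yaw 45.29 F tool [-6.27 -3.73 -3.46] M tool [-0.268  1.137 -1.508] op 0.0303 j6 -138.1 38.2167
```

```bash
python3 - <<'E'
from h import *
m=[]
for i in range(10):
    snapshot('side'); p,R,o=pose(); m.append((R.T@o['moment'])[0])
print(np.round(m,3),np.mean(m),np.std(m))
E
```

```text
[-0.228 -0.286 -0.245 -0.239 -0.213 -0.164 -0.264 -0.199 -0.23  -0.203] -0.22708265356686566 0.03294230490952767
```

```bash
python3 -m pendant '[{"claw":15,"linear":[0,0,0],"twist":0.007},{"claw":15,"linear":[0,0,0],"twist":0.007},{"claw":15,"linear":[0,0,0],"twist":0.007},{"claw":15,"linear":[0,0,0],"twist":0.007},{"claw":15,"linear":[0,0,0],"twist":0.007},{"claw":15,"linear":[0,0,0],"twist":0.007},{"claw":15,"linear":[0,0,0],"twist":0.007},{"claw":15,"linear":[0,0,0],"twist":0.007},{"claw":15,"linear":[0,0,0],"twist":0.007},{"claw":15,"linear":[0,0,0],"twist":0.007}]' >/dev/null;python3 st.py
python3 -m pendant '[{"claw":32,"linear":[0,0,0],"twist":0},{"claw":40,"linear":[0,0,0],"twist":0},{"claw":60,"linear":[0,0,0],"twist":0},{"claw":60,"linear":[0,0,0],"twist":0},{"claw":60,"linear":[0,0,0],"twist":0},{"claw":60,"linear":[-10,0,0],"twist":0},{"claw":60,"linear":[-25,0,0],"twist":0},{"claw":60,"linear":[-35,0,0],"twist":0},{"claw":60,"linear":[-30,0,0],"twist":0},{"claw":60,"linear":[-15,0,0],"twist":0}]'
python3 -m pendant '[{"claw":60,"linear":[0,0,30],"twist":0},{"claw":60,"linear":[0,0,40],"twist":0},{"claw":60,"linear":[0,0,0],"twist":0},{"claw":60,"linear":[0,0,0],"twist":0},{"claw":60,"linear":[0,0,0],"twist":0},{"claw":60,"linear":[0,0,0],"twist":0},{"claw":60,"linear":[0,0,0],"twist":0},{"claw":60,"linear":[0,0,0],"twist":0},{"claw":60,"linear":[0,0,0],"twist":0},{"claw":60,"linear":[0,0,0],"twist":0}]' >/dev/null
python3 st.py; python3 - <<'E'
from h import *
for n in('scene','side'): shot(n,n+'7')
cv2.imwrite('pics/j7.png',np.hstack([cv2.imread('pics/scene7.png')[100:310,60:360],cv2.imread('pics/side7.png')[100:384,170:420][:210]]).repeat(1,0))
c,im,d=shot('wrist','w7'); print(proj(c,[.5797,-.1585,.149]), proj(c,[.561,-.03,.111]))
E
```

```text
[ 0.5801 -0.1576  0.1187] r 0.1291 ang -81.51 yaw 41.28 F tool [-4.98 -4.32 -3.78] M tool [-0.374  1.14  -1.545] op 0.0302 j6 -142.1 39.55
clock: 40.38
tool_pos: [0.5821, -0.1584, 0.2388]
orientation: [39.1, 89.7, -9.6]
force: [0.2, -0.1, 0.7]
opening: 0.0602
[ 0.6267 -0.2102  0.234 ] r 0.1918 ang -69.98 yaw 41.37 F tool [ 0.15 -0.04 -0.33] M tool [ 0.061 -0.143  0.081] op 0.06 j6 -137.0 41.2167
[256.82139542 102.7445916 ] [353.5748495  -49.72686186]
```

View pics/j7.png

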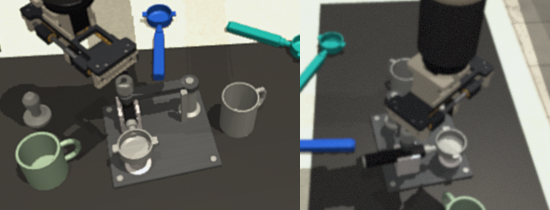

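View pics/w7.png

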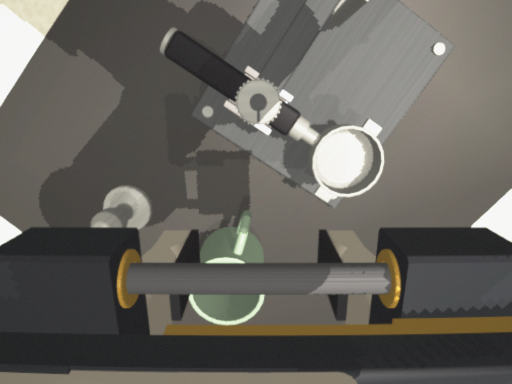

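The screw head is at (258,102), where (257,103) was predicted for the stop. The portafilter, jug, mug and tamper stand where they were, and the gripper is clear of everything. Handing in.

```bash
python3 -c "
from plant import *
print(close_job(), get_obs()['clock'])"
```

```text
the job is handed in; nothing more can be done
the job is handed in; nothing more can be done
```

The portafilter is clamped and the job is handed in at about 41 s of the 72 s allowed. No verdict came back.

- **Arm:** I swung it with the fingers either side of the bar until it stopped moving while the push rose from 5 to 10 N. In the last wrist picture the screw head is within about 1 px of where it should be at the stop.
- **Thumbscrew:** I turned it about 4.1 rad clockwise in one grip. The slot mark kept its place in the gripper view, so the grip did not slip.
- **Clamping force:** The torque rose from about 0.20 N m turning freely to about 0.32 N m, the average of the last four readings. That points to roughly 40 N, with contact at about 3.3 rad.
- **Surroundings:** I let go and backed off. The last pictures show the portafilter in place, and the jug, mug and tamper looking unmoved by eye.

**Least certain check:** Single torque readings scatter by about 0.03 N m, and the last four ranged from 0.27 to 0.37. Standing still, the torque averaged only 0.23 N m, taken just before the last 0.07 rad. The 40 N figure therefore rests on the averaged torque together with the turn angle.

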